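# Switch the ball feeder to its other bin

### The job

The next batch of steel balls belongs in the other bin than the one the feeder's seesaw gate is tipped toward now. Press down the gate's raised paddle with a fingertip so that the gate rocks over its pivot and stays tipped to the other side, and only then press the release lever's round pad and hold it down until all four balls have rolled down that other chute into its bin; let the lever spring back. Do not grasp or lift anything, do not touch the balls, and leave the bins and the other things where they are.

Things in the scene. Friction and masses are not known exactly. Their poses are not given: they have to be found in the camera images.
- gate (a joint): Angle (rad) of the seesaw gate, a steel trough 140 mm long, 34 mm wide, lying left-right on a pivot 94 mm above the table at its middle. 0 level, +0.26 left end down on its stop, -0.26 right end down. Top-heavy: it falls by itself to the nearer stop and stays there. Under 1 N on a paddle starts it; past level it falls on. Its front wall is 17 mm high, 34 mm over the middle 66 mm.
- paddle_left (a point): Press point on the upper face of the gate's left paddle: a flat ribbed steel tongue, 26 mm wide, 50 mm long, sticking out of the gate's left end toward the robot. The point is 57 mm left of the pivot, 22 mm in from the tongue's free front edge, 28 mm in front of the trough's wall. About 121 mm above the table with this end up, 92 mm when down (29 mm travel).
- paddle_right (a point): The same point on the right paddle, 57 mm right of the pivot. The line from paddle_right to paddle_left is the feeder's left-right line (114 mm level distance at most).
- lever (a joint): Angle (rad) of the release lever. 0 = at rest, its stop blade down in the feed channel, holding back the balls; grows as the thumb pad is pressed down, to 0.37 at the end stop. From 0.30 on the blade clears the balls and they roll out, as long as it is held. A spring returns it: about 2 N on the pad to start, 4 N at the end.
- lever_pad (a point): Centre of the upper face of the lever's thumb pad, a black rubber disc 32 mm across, behind the gate, left of the feed channel near its upper end; 166 mm above the table at rest, 18 mm lower when fully pressed. The channel's side wall (no higher than the pad at rest) runs 35 mm right of the pad's centre; the pad is free on its left and behind.
- bin_left_floor (a point): Middle of the inner floor (3 mm above the table) of the left bin: open grey plastic bin, 112 x 100 mm outside, 46 mm high, 3 mm walls, loose (300 g), under the mouth of the left run-out chute. z is up.
- bin_right_floor (a point): The same of the identical right bin, under the right run-out chute.
- ball_1_center (a point): Centre of steel ball 1, 20 mm across, 33 g. Four balls wait in a row in the sloping feed channel behind the gate, number 1 lowest, at the lever's blade. Let go, they roll by themselves onto the middle of the gate, off its lower end, down that side's chute into that side's bin, all within about 3 s.
- ball_2_center (a point): Centre of steel ball 2, 20 mm across, 33 g. Four balls wait in a row in the sloping feed channel behind the gate, number 1 lowest, at the lever's blade. Let go, they roll by themselves onto the middle of the gate, off its lower end, down that side's chute into that side's bin, all within about 3 s.
- ball_3_center (a point): Centre of steel ball 3, 20 mm across, 33 g. Four balls wait in a row in the sloping feed channel behind the gate, number 1 lowest, at the lever's blade. Let go, they roll by themselves onto the middle of the gate, off its lower end, down that side's chute into that side's bin, all within about 3 s.
- ball_4_center (a point): Centre of steel ball 4, 20 mm across, 33 g. Four balls wait in a row in the sloping feed channel behind the gate, number 1 lowest, at the lever's blade. Let go, they roll by themselves onto the middle of the gate, off its lower end, down that side's chute into that side's bin, all within about 3 s.
- jack_spare_1: Bystander: loose jack plug, 69 x 16 x 16 mm, lying behind the right bin. Origin at the centre of its underside.
- screwdriver: Bystander: small screwdriver, 171 x 23 x 26 mm, lying in front of the feeder. Origin at the centre of its underside.
- xlr_line_2: Bystander: black cable plug, 68 x 19 x 19 mm, lying behind the left bin. Origin at the centre of its underside.
- solder_reel: Bystander: reel of solder, 54 mm across, 42 mm high, standing at the right edge of the table. Origin at the centre of its underside.
- tape_black: Bystander: roll of black tape, 68 mm across, 19 mm high, lying at the left, by the drawer cabinet. Origin at the centre of its underside.

How it is judged (in metres and radians):
On the way, in this order (a step that is already met when the one before it is completed fails the run):
1. the gate has been rocked over to the other side, with all four balls still held in the feed channel (((distance of paddle_left from where it was at the start of the episode above 0.023 m and value of joint gate above 0.22 rad) or (distance of paddle_left from where it was at the start of the episode above 0.023 m and value of joint gate below -0.22 rad)) and value of joint lever below 0.08 rad and height (world z) of each of ball_1_center, ball_2_center, ball_3_center, ball_4_center above 0.115 m), for 0.2 s.
2. the release lever is pressed (value of joint lever above 0.27 rad), for 0.2 s.
3. all four balls are in the bin on the gate's new side ((((distance of paddle_left from where it was at the start of the episode above 0.023 m and value of joint gate above 0.22 rad) and horizontal distance between each of ball_1_center, ball_2_center, ball_3_center, ball_4_center and bin_left_floor below 0.07 m and z of each of ball_1_center, ball_2_center, ball_3_center, ball_4_center in the frame of bin_left_floor below 0.03 m) or ((distance of paddle_left from where it was at the start of the episode above 0.023 m and value of joint gate below -0.22 rad) and horizontal distance between each of ball_1_center, ball_2_center, ball_3_center, ball_4_center and bin_right_floor below 0.07 m and z of each of ball_1_center, ball_2_center, ball_3_center, ball_4_center in the frame of bin_right_floor below 0.03 m))), for 0.2 s.
At the end, for the whole second after the job is handed in: The gate lies tipped (over 0.22 rad) to the side opposite to its start, its paddles over 23 mm from where they were; all four balls lie in that side's bin (centre within 70 mm of its middle, under 30 mm above its floor); the release lever is back at rest (below 0.05 rad) ((((distance of paddle_left from where it was at the start of the episode above 0.023 m and value of joint gate above 0.22 rad) and horizontal distance between each of ball_1_center, ball_2_center, ball_3_center, ball_4_center and bin_left_floor below 0.07 m and z of each of ball_1_center, ball_2_center, ball_3_center, ball_4_center in the frame of bin_left_floor below 0.03 m) or ((distance of paddle_left from where it was at the start of the episode above 0.023 m and value of joint gate below -0.22 rad) and horizontal distance between each of ball_1_center, ball_2_center, ball_3_center, ball_4_center and bin_right_floor below 0.07 m and z of each of ball_1_center, ball_2_center, ball_3_center, ball_4_center in the frame of bin_right_floor below 0.03 m)) and value of joint lever below 0.05 rad); the robot touches nothing.
It fails at once if a ball is touched by the robot (contact force between any of ball_1, ball_2, ball_3, ball_4 and the fingers above 0.3 N or contact force between any of ball_1, ball_2, ball_3, ball_4 and the arm above 0.3 N).
It fails at once if a ball is lifted above the channel (height (world z) of any of ball_1_center, ball_2_center, ball_3_center, ball_4_center above 0.185 m).
It fails at once if a ball leaves the channel before the gate is rocked over (distance of paddle_left from where it was at the start of the episode below 0.012 m and height (world z) of any of ball_1_center, ball_2_center, ball_3_center, ball_4_center below 0.115 m).
It fails at once if a bin is shifted by more than 25 mm or lifted (distance of any of bin_left_floor, bin_right_floor from where it was at the start of the episode above 0.025 m).
It fails at once if a bystander is shifted by more than 25 mm or lifted (distance of any of jack_spare_1, screwdriver, xlr_line_2, solder_reel, tape_black from where it was at the start of the episode above 0.025 m).
It also fails if it takes over 38 s, if anything falls off the work surface, if the arm or the gripper's body presses on something with over 40 N, if the wrist force passes 120 N, or if a joint passes its speed limit or range.

### The arm

A 6-joint arm with a two-finger parallel gripper is mounted at the origin on the work surface; the furniture and walls round the work are solid. World frame = base frame: x ahead of the robot, y to its left, z up, the work surface at z = 0. Lengths are in mm, angles in rad, forces in N, time in s.
With the tool pointing down it reaches from about 275 to 725 mm from the base axis. Payload 15.9 kg.
Tool frame: the origin (TCP) lies at the very end of the fingers, on their centre line; the grasp point (between the pads) lies 19 mm behind it (bot.grip_depth is the distance from the TCP to the grasp point, in mm); z points along the fingers, y is the line along which they close (so a half turn about z gives the same grasp; the last joint's range is limited). The gripper opens to 85 mm and grips with 20 to 120 N. Pads are 22 mm wide; open, the fingers measure 114 mm over their backs; the gripper's body (76 mm by 85 mm) begins 54 mm behind the grasp point. The pads swing forward as they close: fully open they stand 13 mm farther back than shut.
Start: joints at [1.205, 0.213, -0.034, 1.323, 0, 1.571], TCP at [178.841, 466.906, 231.306] pointing down, gripper open.
Joint ranges: [-2.98, 2.98], [-0.74, 1.72], [-1.14, 1.35], [-2.1, 2.04], [-1.57, 1.44], [-3.14, 3.14]. Speed limits (rad/s): [1.89, 1.89, 2.39, 2.57, 3.14, 3.14].

### API

Orientations are given as a unit quaternion [x, y, z, w].
In Python, from cell import bot gives the robot as it stands. The module is installed in compiled form; this text tells all that it offers.
- The arm moves only by the tool jog_arm, never from a script. Its argument "deltas" is a list of rows, each a list of 2 entries, a list of its own where there are three numbers: the shift along the tool's x, y, z in m, then the turn, a rotation vector about the tool's x, y, z in degrees. In form: [[[x, y, z], [wx, wy, wz]], ...]. A call has 1 to 5 rows; each row shifts and turns the commanded pose from where the row before left it, along the tool's axes as they then stand; what a row does not reach is not made up. A row lasts 1/8 s, in which the tool goes at most 62.5 mm and 10.7 degrees, less where a joint would pass 70% of its speed; a pose out of reach is approached as far as the arm can. A call is refused whole if a number of a shift passes 0.0625 or a number of a turn 10.7, either way. A call with a gripper value outside its range is refused whole. "fingers" is the opening, from -1 (shut) to 1 (fully open), so that 0 is half open, set as the call begins (left out, the last holds). The fingers move at their own pace and stop on an object; the grip force is fixed at half the most. Time passes only in rows, so rows that do not move let the fingers close. It gives the time, the measured TCP pose, the force, the opening and the grip force at its end, in the units of the state.
- bot.sense(): the state, without advancing time (a new reading comes with each control period).
- bot.camera(name): name is "scene" or "top" or "wrist"; returns a dict with "frame" (420x560x3 uint8, blue, green, red), "depth" (420x560 float32, mm along the optical axis (not along the pixel's ray), 0 where there is no reading), "mtx" (3x3 intrinsics, pixels), "R" (3x3) and "t" (3): a world point X has camera coordinates R X + t. Camera axes: x right, y down, z forward; pixel columns grow to the right and rows downward; lengths in mm; the calibration is good to about 2 mm. A picture is of the moment at which its call begins.
- bot.sign_off(): hands the job in; it is judged then, once.
Trained networks look in the newest picture that a camera, given by its name, has taken for a name from the list of things; names that differ only in an ending like _2 or _b are one class to them, and where a whole thing is asked for, a point or a joint stands for the part that bears it (a point fixed in the world has none). Each returns a list of dicts, best first, with "conf" (0 to 1); they miss things now and then, are a little off and sometimes report something else, mostly with a low value. They report only what shows in the picture. A call takes as long as a camera call.
- bot.trace(label, camera): "mask" (420x560 bool, what is visible of it).
- bot.pinpoint(label, camera): "at" ([x, y, z] in mm, in world coordinates, good to about 4 mm: a listed point, or the origin of a listed thing).
The state is a dict: "clock": time; "joint_positions": joint angles; "joint_vel": joint speeds; "joint_efforts": joint torques, N m; "ee_pos": TCP position; "tcp_rot": TCP orientation; "contact_force": force on the tool from outside, world axes, zero at the start; "torque": the same for the moment, N m; "width": opening from 0.0 (shut) to 1.0 (fully open); "gripper_force": force on a finger pad.
Only numpy, scipy, OpenCV 4.12 (cv2) and the standard library are available. Lean on these libraries where they do the work, as an engineer would, in place of code of your own. Each camera call takes 0.05 s, during which the arm holds its last target. There are 200 camera calls.

## Working session

There is one attempt and no reset: what is moved stays moved. The work goes in short steps, Python scripts to look and compute and a tool call to move; the robot and the scene stay as the last step left them, time stands still between calls to the robot, and variables do not carry over. Pictures are saved under pics/ and viewed, at most 10 in all, crops included, and the job is handed in when it is done.

Besides the shell and the picture viewer there is one more tool, called after "Call:" as a command line: name --argument value ..., lists and objects as JSON in quotes. jog_arm: Moves the arm, as the interface text tells. Its arguments: {"type":"object","properties":{"deltas":{"type":"array","items":{"type":"array"}},"fingers":{"type":"number"}},"required":["deltas"]}

```bash
mkdir -p pics; python3 - <<'E'
from cell import bot
import cv2,numpy as np
s=bot.sense(); print(s['clock'],s['ee_pos'],s['tcp_rot'],s['width'])
a=bot.camera('scene');b=bot.camera('top')
for n,c in(('scene',a),('top',b)):cv2.imwrite(f'pics/{n}0.png',c['frame'])
for l in ['paddle_left','paddle_right','lever_pad','bin_left_floor','bin_right_floor','ball_1_center','screwdriver']:
  for c in('scene','top'):
    print(l,c,[(np.round(d['at']),round(d['conf'],2)) for d in bot.pinpoint(l,c)[:2]])
print(bot.sense()['clock'])
E
```

```text
0.0 [178.75390947 466.57098786 230.81444067] [ 1.81921844e-01  9.83312830e-01 -5.57483870e-04 -9.70622897e-05] 1.0005264875525834
paddle_left scene [(array([451., 131.,  96.]), 0.55)]
paddle_left top [(array([452., 124.,  91.]), 0.76)]
paddle_right scene [(array([478.,  17., 120.]), 0.62)]
paddle_right top [(array([479.,  20., 120.]), 0.68), (array([638., 157., 165.]), 0.4)]
lever_pad scene [(array([639., 161., 166.]), 0.47)]
lever_pad top [(array([639., 161., 164.]), 0.81)]
bin_left_floor scene [(array([477., 246.,   4.]), 0.76)]
bin_left_floor top [(array([476., 244.,  -1.]), 0.58), (array([601., 101., 142.]), 0.41)]
bin_right_floor scene [(array([543., -92.,   6.]), 0.62)]
bin_right_floor top [(array([548., -89.,   3.]), 0.59)]
ball_1_center scene []
ball_1_center top [(array([559.,  94., 137.]), 0.58), (array([452., 124.,  91.]), 0.22)]
screwdriver scene [(array([393.,  70.,   3.]), 0.78)]
screwdriver top [(array([394.,  65.,   1.]), 0.63)]
0.8
```

View pics/scene0.png

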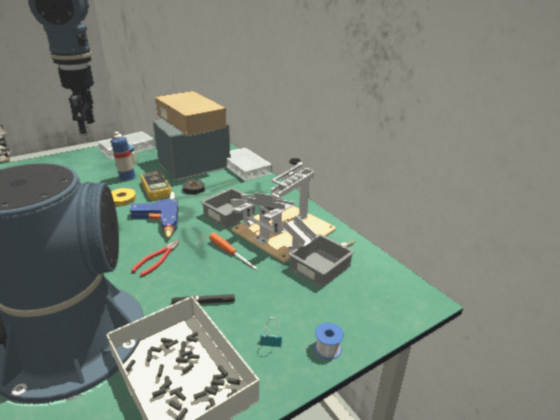

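View pics/top0.png

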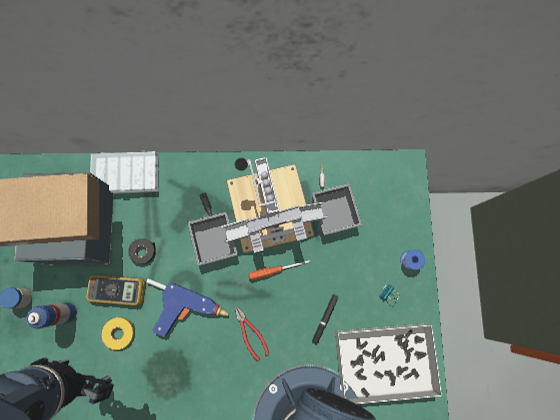

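The top view shows the gate low on the left (px 232,232) and raised on the right (px 310,215). The pad is the black disc at px 241,163. So I press the right paddle at about (478, 18, 120), starting with the fingers shut and the approach.

Call:
jog_arm --deltas '[[[-0.044, -0.031, 0], [0, 0, 0]], [[-0.044, -0.031, 0], [0, 0, 0]], [[-0.044, -0.031, 0], [0, 0, 0]], [[-0.044, -0.031, 0], [0, 0, 0]], [[-0.044, -0.031, 0], [0, 0, 0]]]' --fingers -1

```text
clock: 1.42
ee_pos: [329.5, 242.0, 231.5]
tcp_rot: [0.182, 0.983, 0.0, 0.0]
contact_force: [0.7, 0.7, 0.7]
width: -0.003
gripper_force: 0.0
```

Call:
jog_arm --deltas '[[[-0.044, -0.031, 0], [0, 0, 0]], [[-0.044, -0.031, 0], [0, 0, 0]], [[-0.044, -0.031, 0.01], [0, 0, 0]], [[-0.044, -0.031, 0.02], [0, 0, 0]], [[-0.044, -0.031, 0.02], [0, 0, 0]]]'

```text
clock: 2.05
ee_pos: [479.8, 18.3, 180.9]
tcp_rot: [0.182, 0.983, 0.0, 0.0]
contact_force: [1.2, 1.3, 1.0]
width: 0.002
gripper_force: 0.0
```

```bash
cat > h.py <<'E'
from cell import bot
import cv2,numpy as np
from scipy.spatial.transform import Rotation as R
def to(p):
    s=bot.sense(); print(s['clock'],np.round(s['ee_pos'],1),np.round(s['contact_force'],1),s['width'])
    print('tool delta mm',np.round(R.from_quat(s['tcp_rot']).inv().apply(np.array(p)-s['ee_pos']),1))
E
python3 - <<'E'
from h import *
to((478,18,130))
c=bot.camera('wrist');cv2.imwrite('pics/w1.png',c['frame'])
for l in('paddle_right','lever_pad'):print([(np.round(d['at']),round(d['conf'],2)) for d in bot.pinpoint(l,'wrist')[:2]])
print(R.from_quat(bot.sense()['tcp_rot']).as_matrix().round(3))
E
```

```text
2.05 [479.8  18.3 180.9] [1.2 1.3 1. ] 0.0018714666157682617
tool delta mm [ 1.6 -0.9 50.9]
[(array([477.,  18., 122.]), 0.69), (array([561.,  92., 138.]), 0.67)]
[]
[[-0.933  0.361 -0.002]
 [ 0.361  0.933 -0.   ]
 [ 0.002 -0.001 -1.   ]]
```

Call:
jog_arm --deltas '[[[0.005, -0.002, 0.03], [0, 0, 0]], [[0, 0, 0.02], [0, 0, 0]], [[0, 0, 0.012], [0, 0, 0]], [[0, 0, 0.01], [0, 0, 0]], [[0, 0, 0.01], [0, 0, 0]]]'

```text
clock: 2.82
ee_pos: [473.8, 20.2, 99.2]
tcp_rot: [0.182, 0.983, 0.0, 0.0]
contact_force: [0.5, 0.8, 0.2]
width: -0.004
gripper_force: 0.0
```

Call:
jog_arm --deltas '[[[0, 0, 0.003], [0, 0, 0]], [[0, 0, 0], [0, 0, 0]], [[0, 0, 0], [0, 0, 0]]]'

```text
clock: 3.2
ee_pos: [473.7, 20.0, 96.7]
tcp_rot: [0.182, 0.983, 0.0, 0.0]
contact_force: [0.4, 0.3, 0.4]
width: -0.001
gripper_force: 0.0
```

```bash
python3 - <<'E'
from h import *
to((639,161,180))
c=bot.camera('top');cv2.imwrite('pics/t2.png',cv2.resize(c['frame'][130:290,160:380],None,fx=3,fy=3))
for l in('paddle_right','paddle_left','lever_pad'):print([(np.round(d['at']),round(d['conf'],2)) for d in bot.pinpoint(l,'top')[:2]])
E
```

```text
3.2 [473.7  20.   96.7] [0.4 0.3 0.4] -0.0009880959572492658
tool delta mm [-103.9  190.8  -83.2]
[]
[(array([455., 119., 122.]), 0.76)]
[(array([636., 156., 167.]), 0.73)]
```

The gate has rocked over: the left paddle now reads z = 122. I'll lift straight up and go over to the lever pad.

Call:
jog_arm --deltas '[[[0, 0, -0.03], [0, 0, 0]], [[0, 0, -0.05], [0, 0, 0]], [[0, 0, -0.05], [0, 0, 0]], [[-0.01, 0.019, 0], [0, 0, 0]], [[-0.02, 0.039, 0], [0, 0, 0]]]'

```text
clock: 4.03
ee_pos: [522.8, 63.3, 227.6]
tcp_rot: [0.183, 0.983, 0.0, 0.001]
contact_force: [1.3, 0.0, 0.2]
width: 0.003
gripper_force: 0.0
```

Call:
jog_arm --deltas '[[[-0.02, 0.039, 0], [0, 0, 0]], [[-0.02, 0.039, 0], [0, 0, 0]], [[-0.02, 0.039, 0], [0, 0, 0]], [[-0.013, 0.018, 0.02], [0, 0, 0]], [[0, 0, 0], [0, 0, 0]]]'

```text
clock: 4.65
ee_pos: [638.7, 164.0, 204.0]
tcp_rot: [0.181, 0.983, -0.001, -0.001]
contact_force: [-0.4, -0.3, -1.0]
width: -0.002
gripper_force: 0.0
```

```bash
python3 - <<'E'
from h import *
to((640,162,166))
c=bot.camera('wrist');cv2.imwrite('pics/w3.png',c['frame'])
c=bot.camera('scene');cv2.imwrite('pics/s3.png',cv2.resize(c['frame'][120:300,180:380],None,fx=3,fy=3))
for l,k in(('paddle_right','scene'),('paddle_left','scene'),('lever_pad','wrist')):print([(np.round(d['at']),round(d['conf'],2)) for d in bot.pinpoint(l,k)[:2]])
E
```

```text
4.65 [638.7 164.  204. ] [-0.4 -0.3 -1. ] -0.0016471050735984707
tool delta mm [-2.1 -1.3 38. ]
[(array([481.,  10.,  90.]), 0.98), (array([615., 104., 143.]), 0.51)]
[(array([452., 121., 126.]), 0.86)]
[(array([644., 158., 167.]), 0.76)]
```

View pics/s3.png

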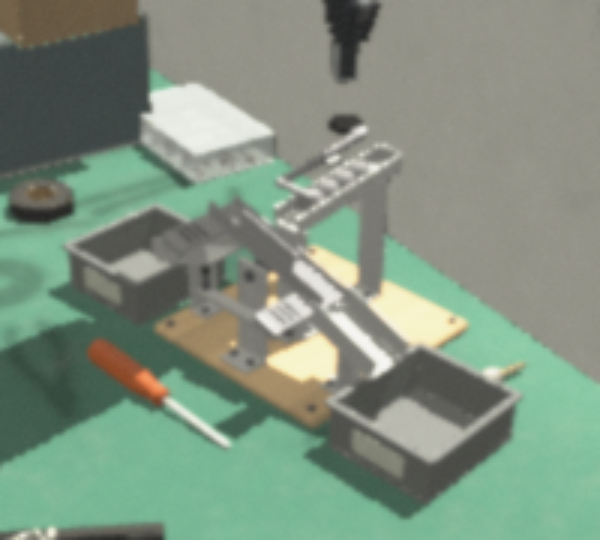

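View pics/w3.png

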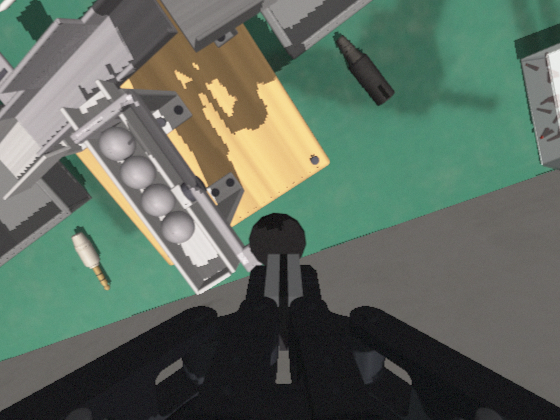

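The scene crop shows the gate tipped right, with the right paddle low at px 290,312. In the wrist view the four balls are still held (px 118–178, 142–227) and the pad at px 277,240 is under the fingertips. Pressing now.

Call:
jog_arm --deltas '[[[-0.003, -0.002, 0.025], [0, 0, 0]], [[0, 0, 0.011], [0, 0, 0]], [[0, 0, 0.01], [0, 0, 0]], [[0, 0, 0.009], [0, 0, 0]], [[0, 0, 0], [0, 0, 0]]]'

```text
clock: 5.52
ee_pos: [641.0, 160.5, 151.3]
tcp_rot: [0.182, 0.983, 0.0, 0.0]
contact_force: [2.7, 0.7, 4.1]
width: -0.005
gripper_force: 2.4
```

Call:
jog_arm --deltas '[[[0, 0, 0.003], [0, 0, 0]], [[0, 0, 0.001], [0, 0, 0]], [[0, 0, 0], [0, 0, 0]], [[0, 0, 0], [0, 0, 0]], [[0, 0, 0], [0, 0, 0]]]'

```text
clock: 6.15
ee_pos: [641.3, 160.5, 148.9]
tcp_rot: [0.182, 0.983, 0.0, 0.001]
contact_force: [-1.1, -0.8, 15.8]
width: -0.002
gripper_force: 7.1
```

Call:
jog_arm --deltas '[[[0, 0, 0], [0, 0, 0]], [[0, 0, 0], [0, 0, 0]], [[0, 0, 0], [0, 0, 0]], [[0, 0, 0], [0, 0, 0]], [[0, 0, 0], [0, 0, 0]]]'

```text
clock: 6.78
ee_pos: [641.3, 160.5, 149.0]
tcp_rot: [0.182, 0.983, 0.0, 0.001]
contact_force: [-1.6, -1.5, 15.0]
width: 0.001
gripper_force: 7.1
```

Call:
jog_arm --deltas '[[[0, 0, 0], [0, 0, 0]], [[0, 0, 0], [0, 0, 0]], [[0, 0, 0], [0, 0, 0]], [[0, 0, 0], [0, 0, 0]], [[0, 0, 0], [0, 0, 0]]]'

```text
clock: 7.4
ee_pos: [641.3, 160.5, 149.0]
tcp_rot: [0.182, 0.983, 0.0, 0.001]
contact_force: [-1.3, -1.4, 15.4]
width: 0.001
gripper_force: 7.1
```

Call:
jog_arm --deltas '[[[0, 0, 0], [0, 0, 0]], [[0, 0, 0], [0, 0, 0]], [[0, 0, 0], [0, 0, 0]], [[0, 0, 0], [0, 0, 0]], [[0, 0, 0], [0, 0, 0]]]'

```text
clock: 8.02
ee_pos: [641.3, 160.5, 149.0]
tcp_rot: [0.182, 0.983, 0.0, 0.001]
contact_force: [-1.4, -1.7, 15.4]
width: -0.001
gripper_force: 7.1
```

Call:
jog_arm --deltas '[[[0, 0, 0], [0, 0, 0]], [[0, 0, 0], [0, 0, 0]], [[0, 0, 0], [0, 0, 0]], [[0, 0, 0], [0, 0, 0]], [[0, 0, 0], [0, 0, 0]]]'

```text
clock: 8.65
ee_pos: [641.3, 160.5, 149.0]
tcp_rot: [0.182, 0.983, 0.0, 0.001]
contact_force: [-1.5, -2.3, 15.9]
width: -0.001
gripper_force: 7.1
```

```bash
python3 - <<'E'
from h import *
to((640,162,220))
c=bot.camera('wrist');a=c['frame']
c=bot.camera('top');b=cv2.resize(c['frame'][140:280,180:370],None,fx=2.5,fy=2.5)
cv2.imwrite('pics/w4.png',cv2.resize(np.vstack([cv2.resize(a,(475,356)),b]),None,fx=.84,fy=.84))
print([np.round(d['at']) for d in bot.pinpoint('ball_1_center','top')])
E
```

```text
8.65 [641.3 160.5 149. ] [-1.5 -2.3 15.9] -0.0012210570719313203
tool delta mm [  1.6   1.  -71. ]
[array([ 558., -123.,   13.])]
```

View pics/w4.png

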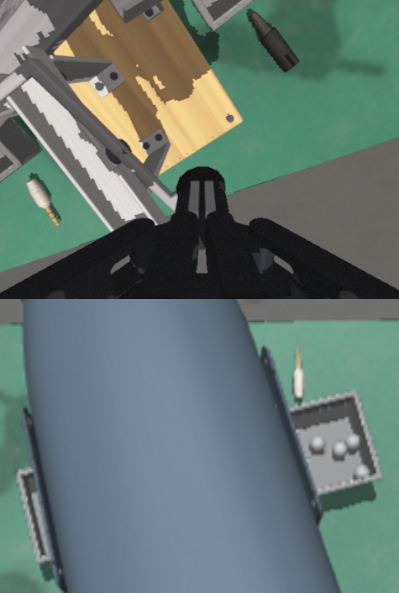

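The lever is at its end stop and the channel is empty. All four balls lie in the right bin (lower panel, px 318–362, 440–472). Releasing straight up.

Call:
jog_arm --deltas '[[[0, 0, -0.006], [0, 0, 0]], [[0, 0, -0.008], [0, 0, 0]], [[0, 0, -0.01], [0, 0, 0]], [[0, 0, -0.03], [0, 0, 0]], [[0, 0, -0.04], [0, 0, 0]]]'

```text
clock: 9.43
ee_pos: [639.9, 160.3, 241.7]
tcp_rot: [0.182, 0.983, -0.0, -0.001]
contact_force: [0.2, 0.8, 0.4]
width: -0.002
gripper_force: 0.0
```

Call:
jog_arm --deltas '[[[0, 0, 0], [0, 0, 0]], [[0, 0, 0], [0, 0, 0]], [[0, 0, 0], [0, 0, 0]], [[0, 0, 0], [0, 0, 0]]]'

```text
clock: 9.93
ee_pos: [640.4, 160.3, 240.6]
tcp_rot: [0.182, 0.983, -0.0, -0.001]
contact_force: [0.0, 0.3, -0.1]
width: -0.0
gripper_force: 0.0
```

```bash
python3 - <<'E'
from h import *
to((640,162,220))
bot.camera('wrist');bot.camera('scene');bot.camera('top')
for l,k in(('lever_pad','wrist'),('paddle_right','scene'),('paddle_left','scene'),('bin_right_floor','scene'),('ball_1_center','top')):print(l,[(np.round(d['at']),round(d['conf'],2)) for d in bot.pinpoint(l,k)[:4]])
E
```

```text
9.925 [640.4 160.3 240.6] [ 0.   0.3 -0.1] -0.00018328353167199957
tool delta mm [ 1.   1.5 20.6]
lever_pad [(array([642., 161., 168.]), 0.74)]
paddle_right [(array([481.,  10.,  87.]), 0.82)]
paddle_left [(array([450., 122., 123.]), 0.93), (array([ 548., -107.,   11.]), 0.37)]
bin_right_floor [(array([548., -89.,   6.]), 0.7)]
ball_1_center [(array([ 559., -124.,   11.]), 0.55)]
```

```bash
python3 -c "
from cell import bot
print(bot.sign_off())"
```

```text
the job is handed in; nothing more can be done
None
```

I handed the job in at about 10 s: the gate is tipped to the right, all four balls are in the right bin, the lever is back at rest, and the arm is clear of everything; no verdict came back.

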